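Fit the filter cartridge into its bayonet housing

TASK

Fit the slim filter cartridge into the empty bayonet housing on the counter: line its two lugs up with the two slots, push it down against the spring, turn it clockwise (seen from above) all the way to the stop and let go. Leave the wide cartridge standing where it is; it does not fit.

Things in the scene. Friction and masses are not known exactly. Their poses are not given: they have to be found in the camera images.
- slim_cartridge: Slim filter cartridge, loose, 0.2 kg, white: upright cylinder 40 mm across, 106 mm tall over all. Origin: centre of underside, z up. On top a flat grip bar, 56 mm along x, 16 mm thick along y, z = 70 (shoulder) to 106 mm: pinch it across its thickness. Two lugs near the foot, along +x and -x (in line with the bar), 12 mm wide, z = 6 to 16 mm, reach 34 mm from the axis. A half turn is the same.
- wide_cartridge: Wide filter cartridge, loose, a bystander: same make, but 58 mm across and only 90 mm tall, lugs reaching 44 mm from its axis. Origin: centre of underside. Too wide for the housing.
- housing: Fixed bayonet housing, white, round, 92 mm across, 42 mm high, open on top, on a grey 104 mm square foot; stub pipe on its +x side. Origin: centre of underside, z up. Lip z = 32 to 42 mm, bore 50 mm across (5 mm play all round), two slots along +x and -x, 68 degrees wide, out to r = 40 mm: lugs within 10 degrees of x go in. Then it turns 65 degrees clockwise from above to a hard stop; not the other way.
- housing_seat (a joint): Black sprung seat in the bore; 0 = up, 0.008 m = fully pressed. The cartridge's underside meets it 20 mm above the housing's origin and must be pushed (4 to 7 N) down to 12 to 15 mm (12 is the bottom) for the lugs to pass under the lip. Let go when turned, the cartridge is lifted to 16 mm, lugs against the lip.
- housing_locked (a point): Point on the housing's axis, level with the top of the lip (42 mm above the counter). Its x axis is the direction of the cartridge's lugs and bar (either way round) at the stop: 65 degrees clockwise from the slots.
There are look-alikes about, which are no part of the job. What is shaped like the slim_cartridge but blue or yellow is not meant.

How it is judged:
By the outcome, as a careful person would: the job done as asked, in the order asked, and still so for the second after the job is handed in, with the robot touching nothing.
It also fails if it takes over 51 s, if anything falls off the work surface, if the arm or the gripper's body presses on something with over 40 N, if the wrist force passes 120 N, or if a joint passes its speed limit or range.

ROBOT

A 7-joint arm with a two-finger parallel gripper is mounted at the origin on a cart in front of the work surface, level with it; the furniture and walls round the work are solid. World frame = base frame: x ahead of the robot, y to its left, z up, the work surface at z = 0. Lengths are in mm, angles in rad, forces in N, time in s.
With the tool pointing down it reaches from about 425 to 950 mm from the base axis. Payload 4.7 kg.
Tool frame: the origin (TCP) lies on the centre line of the jaws, within the pads' length; the fingertips stand 25 mm ahead of it and the grasp point (between the pads) lies 6 mm ahead of it; z points along the fingers, y is the line along which they close (so a half turn about z gives the same grasp; the last joint's range is limited). The gripper opens to 85 mm and grips with 20 to 120 N. Pads are 22 mm wide; open, the fingers measure 114 mm over their backs; the gripper's body (76 mm by 85 mm) begins 54 mm behind the grasp point. The pads swing forward as they close: fully open they stand 13 mm farther back than shut.
Start: joints at [1.315, 0.469, -0.049, 1.532, 0.024, 1.141, -0.082], TCP at [151.826, -657.719, 256.335] pointing down, gripper open.
Joint ranges: [-2.59, 2.59], [-0.33, 1.99], [-1.39, 1.29], [0.1, 2.45], [-1.04, 4.18], [0.21, 1.99], [-2.66, 2.66]. Speed limits (rad/s): [2.57, 2.57, 3.14, 3.14, 3.14, 3.14, 3.14].

INTERFACE

Orientations are given as a unit quaternion [x, y, z, w].
In Python, from station import telemetry, optics, ticket gives the robot as it stands.
- The arm moves only by the tool drive_tool, never from a script. Its argument "motion" is text: rows parted by semicolons, each of 7 numbers parted by spaces: the shift along the world's x, y, z in mm, then the turn, a rotation vector about the world's x, y, z in rad, then the closure, from 0 (fully open) to 1 (shut). A call has exactly 8 rows; each row is the pose to reach, as a shift and turn from the pose commanded when the call began; what a row does not reach only later rows make up. A row lasts 1/8 s, in which the tool goes at most 62.5 mm and 10.7 degrees, less where a joint would pass 70% of its speed; a pose out of reach is approached as far as the arm can. A call with a gripper value outside its range is refused whole. The fingers move at their own pace and stop on an object; "grip_force" is the grip in N (left out, the last holds). Time passes only in rows, so rows that repeat a pose let the fingers close, or fill a call up. It gives the time, the measured TCP pose, the force, the opening and the grip force at its end, in the units of the state.
- telemetry.read_state(): the state, without advancing time (a new reading comes with each control period).
- optics.read_camera(name): name is "scene" or "top"; returns a dict with "pixels" (420x560x3 uint8, red, green, blue), "intrinsics" (3x3 intrinsics, pixels), "D" ([k1, k2, p1, p2, k3] as OpenCV has them; the pictures are not rectified), "world_from_camera" (4x4, takes a point from camera to world coordinates). Camera axes: x right, y down, z forward; pixel columns grow to the right and rows downward; lengths in mm; the calibration is good to about 2 mm. A picture is of the moment at which its call begins. There is no depth.
- ticket.close_job(): hands the job in; it is judged then, once.
The state is a dict: "clock": time; "q": joint angles; "joint_velocities": joint speeds; "effort": joint torques, N m; "ee_pos": TCP position; "orientation": TCP orientation; "wrist_force": force on the tool from outside, world axes, zero at the start; "wrist_torque": the same for the moment, N m; "finger_gap": finger opening in mm; "grip_force": force on a finger pad.
Only numpy, scipy, OpenCV 4.12 (cv2) and the standard library are available. Lean on these libraries where they do the work, as an engineer would, in place of code of your own. Each camera call takes 0.05 s, during which the arm holds its last target. There are 200 camera calls.

## Working session

There is one attempt and no reset: what is moved stays moved. The work goes in short steps, Python scripts to look and compute and a tool call to move; the robot and the scene stay as the last step left them, time stands still between calls to the robot, and variables do not carry over. Pictures are saved under pics/ and viewed, at most 10 in all, crops included, and the job is handed in when it is done.

Besides the shell and the picture viewer there is one more tool, called after "Request:" as name(argument=value, ...) on one line, values as JSON. drive_tool: Moves the arm, as the interface text tells. Its arguments: {"type":"object","properties":{"motion":{"type":"string"},"grip_force":{"type":"number"}},"required":["motion"]}

```bash
mkdir -p pics; python3 - <<'E'
from station import telemetry, optics
import cv2,numpy as np
for n in("scene","top"):
    c=optics.read_camera(n); cv2.imwrite(f"pics/{n}0.png",c["pixels"][:,:,::-1])
    print(n,c["intrinsics"],c["D"],np.round(c["world_from_camera"],3).tolist())
print(telemetry.read_state())
E
```

```text
scene [[441.14631045   0.         279.45433361]
 [  0.         441.14631045 214.94911409]
 [  0.           0.           1.        ]] [-0.009244  0.        0.        0.        0.      ] [[-0.76, -0.413, 0.502, 134.164], [-0.65, 0.505, -0.568, 514.211], [-0.018, -0.758, -0.652, 614.774], [0.0, 0.0, 0.0, 1.0]]
top [[406.45067519   0.         278.43552511]
 [  0.         406.45067519 212.45835207]
 [  0.           0.           1.        ]] [-0.08182119  0.          0.          0.          0.        ] [[-0.023, -0.996, 0.082, 493.391], [-1.0, 0.023, 0.002, 4.403], [-0.004, -0.082, -0.997, 985.833], [0.0, 0.0, 0.0, 1.0]]
{'clock': 0.1, 'q': array([ 1.31512524,  0.46939855, -0.04859772,  1.5335708 ,  0.02410435,
        1.14098205, -0.08225672]), 'joint_velocities': array([-3.07192671e-04, -2.78117360e-03,  1.12213284e-04, -5.32764791e-03,
        9.52968789e-04, -1.94579394e-04, -4.80968399e-05]), 'effort': array([ 5.16854725e-04, -5.11515176e+01, -4.69408790e-02, -2.38390321e+01,
        1.08155835e-02,  4.38929186e-03,  1.01874537e-05]), 'ee_pos': array([ 151.67134141, -657.25288826,  255.34241447]), 'orientation': array([ 9.93574025e-01,  1.13180701e-01, -1.31668723e-04, -8.76678999e-04]), 'wrist_force': array([-0.27686688,  0.54985821,  0.43434222]), 'wrist_torque': array([ 0.05581459,  0.00559208, -0.03482134]), 'grip_force': 0.0, 'finger_gap': 85.35258855199602}
```

View pics/scene0.png

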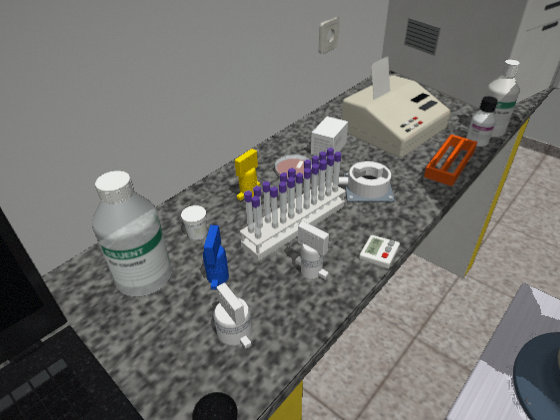

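View pics/top0.png

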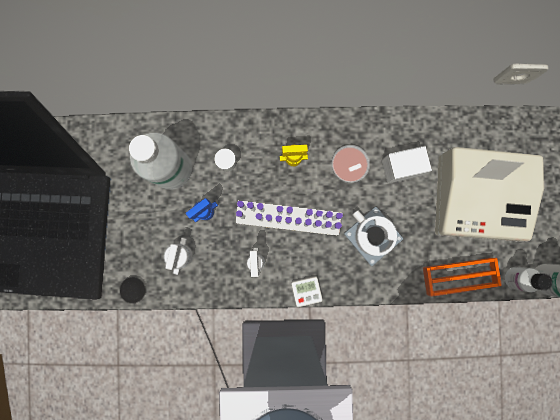

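The scene view shows the slim cartridge at about (312,255), the wide one at (233,318) and the housing at (370,180). In the top view they are at (254,263), (175,257) and (376,236), with the tube rack just left of the housing. Next I'll zoom in and measure.

```bash
cat > h.py <<'E'
import cv2,numpy as np
from station import telemetry, optics
def ray(c,p):
    n=cv2.undistortPoints(np.array([[p]],float),c["intrinsics"],np.array(c["D"]))[0,0]
    T=np.array(c["world_from_camera"]); d=T[:3,:3]@[n[0],n[1],1]; return T[:3,3],d
def plane(c,p,z):
    o,d=ray(c,p); return (o+d*(z-o[2])/d[2]).round(1)
def pix(c,P):
    T=np.linalg.inv(np.array(c["world_from_camera"]))
    r,_=cv2.Rodrigues(T[:3,:3]); return cv2.projectPoints(np.array(P,float).reshape(-1,1,3),r,T[:3,3],c["intrinsics"],np.array(c["D"]))[0][:,0]
def crop(c,x,y,w,h,s): return cv2.resize(c["pixels"][y:y+h,x:x+w,::-1],None,fx=s,fy=s,interpolation=cv2.INTER_CUBIC)
E
python3 - <<'E'
from h import *
t=optics.read_camera("top");s=optics.read_camera("scene")
a=np.hstack([crop(t,225,235,60,50,6.6667),crop(t,340,205,60,50,6.6667)])
b=np.hstack([crop(s,285,215,60,45,6.6667)[:260],crop(s,335,155,60,45,6.6667)[:260]])
cv2.imwrite("pics/z1.png",np.vstack([a[:333],b]))
g=cv2.cvtColor(t["pixels"],cv2.COLOR_RGB2HSV)
m=((g[:,:,2]>205)&(g[:,:,1]<30)).astype(np.uint8)
for x,y,w,h,z in((235,240,40,45,106),(340,205,65,60,42)):
    k=np.zeros_like(m);k[y:y+h,x:x+w]=m[y:y+h,x:x+w]
    for c in cv2.findContours(k,cv2.RETR_CCOMP,2)[0]:
        if cv2.contourArea(c)>30: r=cv2.minAreaRect(c);print(r,cv2.contourArea(c),plane(t,r[0],z),[plane(t,q,z)[:2].tolist() for q in cv2.boxPoints(r)])
E
```

```text
((251.8384552001953, 263.5923156738281), (25.34980010986328, 9.707253456115723), 86.8201675415039) 172.5 [456.6  66.1 106. ] [[483.5, 77.6], [484.2, 56.6], [429.9, 54.7], [429.2, 75.5]]
((377.2000427246094, 235.60003662109375), (38.460365295410156, 38.460365295410156), 26.56505012512207) 1146.0 [ 511.6 -222.3   42. ] [[493.2, -161.2], [572.3, -204.5], [530.1, -284.0], [451.3, -240.1]]
((377.2500305175781, 235.75003051757812), (35.35533905029297, 21.920310974121094), 45.0) 620.0 [ 511.2 -222.4   42. ] [[523.5, -175.4], [558.8, -213.2], [499.0, -269.6], [464.0, -231.6]]
((358.2500305175781, 216.25003051757812), (10.60660171508789, 5.656853675842285), 45.0) 50.5 [ 557.8 -179.6   42. ] [[562.2, -166.3], [571.4, -176.0], [553.4, -192.9], [544.3, -183.2]]
```

View pics/z1.png

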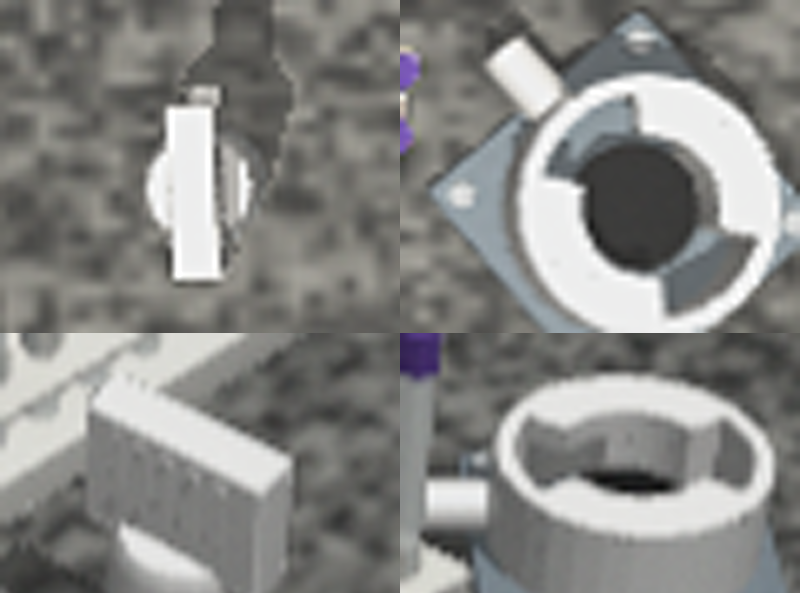

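The crops show the slim bar's top corners and the housing slots, one at upper left next to the pipe and one at lower right. I'll project those pixels to world points and cross-check them in the scene view.

```bash
python3 - <<'E'
from h import *
t=optics.read_camera("top");s=optics.read_camera("scene")
k=6.6667
T=lambda x,y,z,X,Y,c:plane(c,(X+x/k-.5,Y+y/k-.5),z)
B=[T(x,y,106,225,235,t) for x,y in((166,107),(212,104),(222,280),(174,281))]
print("bar",np.mean(B,0),B); d=(B[0]+B[1]-B[2]-B[3])/2;print(np.hypot(*d[:2]),np.degrees(np.arctan2(d[1],d[0])))
B=[T(x,y-333,106,285,215,s) for x,y in((122,378),(292,460),(262,496),(92,412))]
print("bar scene",np.mean(B,0)); d=(B[0]+B[3]-B[2]-B[1])/2;print(np.hypot(*d[:2]),np.degrees(np.arctan2(d[1],d[0])))
S=[T(x-400,y,42,340,205,t) for x,y in((632,97),(548,177),(665,312),(757,237))]
print("slots",np.mean(S,0)); d=(S[0]+S[1]-S[2]-S[3])/2;print(np.hypot(*d[:2]),np.degrees(np.arctan2(d[1],d[0])))
F=[T(x-400,y,3,340,205,t) for x,y in((640,10),(430,190))]
d=F[0]-F[1];print("foot",F,np.hypot(*d[:2]),np.degrees(np.arctan2(d[1],d[0]))+90)
S=[T(x-400,y-333,42,335,155,s) for x,y in((498,440),(774,460),(640,376),(635,536))]
print("ring scene",S,(S[0]+S[1])/2,(S[2]+S[3])/2)
P=[T(x-400,y-333,42,335,155,s) for x,y in((527,417),(513,440+20),(735,420),(748,465))];print(P)
E
```

```text
bar [456.9   62.45 106.  ] [array([484.8,  70.8, 106. ]), array([485.4,  55.9, 106. ]), array([428.7,  53.8, 106. ]), array([428.7,  69.3, 106. ])]
56.428716093847115 1.8279682443050018
bar scene [456.2    63.975 106.   ]
52.36212848996879 2.7913695337717432
slots [ 512.225 -222.05    42.   ]
63.673090862624214 39.61546916327004
foot [array([ 584.5, -230.5,    3. ]), array([ 520.7, -151. ,    3. ])] 101.93473402133344 38.74759090260024
ring scene [array([ 553.2, -200.7,   42. ]), array([ 475.7, -248.7,   42. ]), array([ 536.6, -263.7,   42. ]), array([ 489. , -183.5,   42. ])] [ 514.45 -224.7    42.  ] [ 512.8 -223.6   42. ]
[array([ 553.1, -218.2,   42. ]), array([ 542.8, -194.1,   42. ]), array([ 497.6, -260.9,   42. ]), array([ 480.9, -240.8,   42. ])]
```

Request:
drive_tool(motion="31 51 10 0 0 0 0; 62 102 20 0 0 0 0; 93 153 30 0 0 0 0; 124 204 30 0 0 0 0; 155 255 30 0 0 0 0; 186 306 30 0 0 0 0; 217 357 30 0 0 0 0; 248 408 30 0 0 0 0")

```text
clock: 1.3
ee_pos: [400.6, -248.0, 286.7]
orientation: [0.994, 0.113, 0.0, 0.0]
wrist_force: [0.5, 0.1, 1.3]
finger_gap: 85.3
grip_force: 0.0
```

Request:
drive_tool(motion="10 52 0 0 0 -0.05 0; 20 104 0 0 0 -0.1 0; 30 156 0 0 0 -0.15 0; 39 208 0 0 0 -0.192 0; 48 260 0 0 0 -0.192 0; 57 313 0 0 0 -0.192 0; 57 313 -30 0 0 -0.192 0; 57 313 -60 0 0 -0.192 0")

```text
clock: 2.3
ee_pos: [457.1, 64.1, 226.0]
orientation: [1.0, 0.018, 0.001, 0.0]
wrist_force: [0.4, -0.4, -1.0]
finger_gap: 85.7
grip_force: 0.0
```

```bash
python3 - <<'E'
from h import *
s=optics.read_camera("scene");t=optics.read_camera("top")
cv2.imwrite("pics/c1.png",np.hstack([crop(s,240,130,120,160,3.3),crop(t,200,190,120,160,3.3)])); print(telemetry.read_state()["ee_pos"])
E
```

```text
[454.72062221  62.88016607 223.81788451]
```

View pics/c1.png

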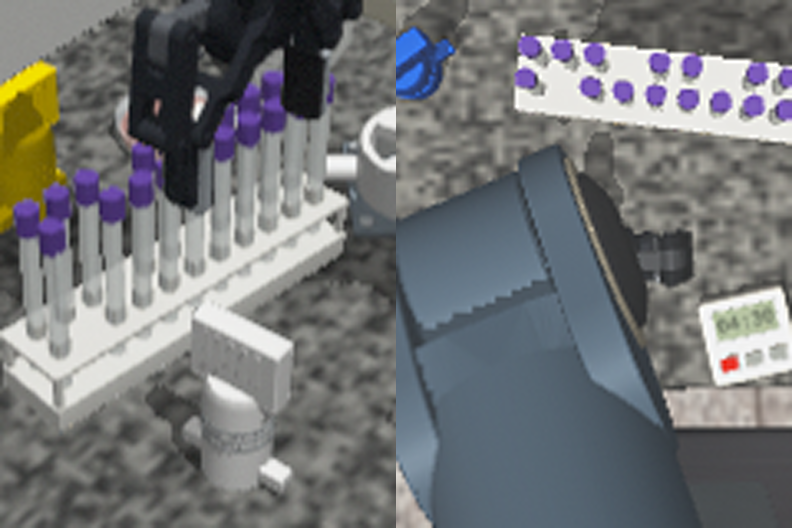

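The open jaws hang above the cartridge, straddling its bar at crop (240,340). The rack stays clear behind. I'll go down and pinch.

Request:
drive_tool(motion="0 0 -45 0 0 0 0; 0 0 -90 0 0 0 0; 0 0 -115 0 0 0 0; 0 0 -127 0 0 0 0; 0 0 -127 0 0 0 0; 0 0 -127 0 0 0 1; 0 0 -127 0 0 0 1; 0 0 -127 0 0 0 1", grip_force=50)

```text
clock: 3.4
ee_pos: [457.2, 63.3, 100.0]
orientation: [1.0, 0.017, 0.001, 0.0]
wrist_force: [-0.5, 0.6, 0.6]
finger_gap: 32.1
grip_force: 0.0
```

Request:
drive_tool(motion="0 0 0 0 0 0 1; 0 0 0 0 0 0 1; 0 0 0 0 0 0 1; 0 0 0 0 0 0 1; 0 0 10 0 0 0 1; 0 0 40 0 0 0 1; 0 0 80 0 0 0 1; 0 0 80 0 0 0 1")

```text
clock: 4.4
ee_pos: [458.4, 63.7, 181.8]
orientation: [1.0, 0.017, 0.003, -0.0]
wrist_force: [-0.2, 0.6, -1.9]
finger_gap: 15.0
grip_force: 49.2
```

Request:
drive_tool(motion="0 0 50 0 0 0 1; 0 -20 80 0 0 0.1 1; 0 -70 80 0 0 0.2 1; 0 -120 80 0 0 0.33 1; 10 -170 80 0 0 0.45 1; 25 -220 80 0 0 0.55 1; 45 -265 80 0 0 0.663 1; 55 -286 80 0 0 0.663 1")

```text
clock: 5.4
ee_pos: [511.0, -226.0, 257.0]
orientation: [0.94, 0.34, -0.001, -0.001]
wrist_force: [0.4, 1.3, -2.7]
finger_gap: 15.3
grip_force: 49.8
```

Request:
drive_tool(motion="0 0 0 0 0 0 1; 0 0 -30 0 0 0 1; 0 0 -60 0 0 0 1; 0 0 -90 0 0 0 1; 0 0 -90 0 0 0 1; 0 0 -90 0 0 0 1; 0 0 -90 0 0 0 1; 0 0 -90 0 0 0 1")

```text
clock: 6.4
ee_pos: [512.3, -222.8, 170.4]
orientation: [0.94, 0.342, 0.001, 0.001]
wrist_force: [0.5, 0.5, -2.1]
finger_gap: 15.2
grip_force: 49.7
```

```bash
python3 - <<'E'
from h import *
s=optics.read_camera("scene");t=optics.read_camera("top")
cv2.imwrite("pics/c2.png",np.hstack([crop(s,325,90,80,120,5),crop(t,335,170,80,120,5)])); st=telemetry.read_state();print(st["ee_pos"],st["orientation"],st["q"])
E
```

```text
[ 512.0387942  -222.8434954   169.96113475] [9.39778975e-01 3.41782319e-01 3.76789602e-04 4.28252129e-04] [ 0.71001053  0.41665375 -0.4798332   1.88313275  0.2416242   0.8976461
 -0.759564  ]
```

View pics/c2.png

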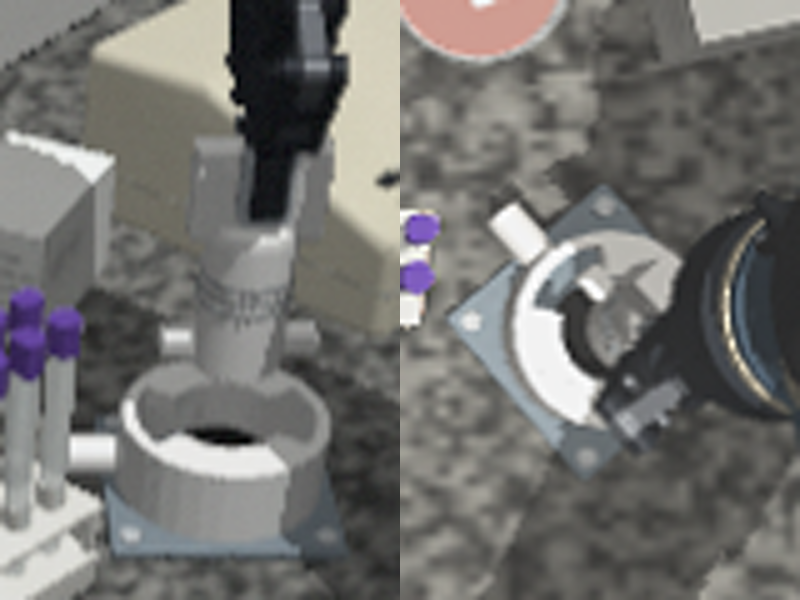

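The scene crop shows the cartridge over the bore, its lugs at crop (178,342) and (303,335) facing the slots. I'll check the offset numerically.

```bash
python3 - <<'E'
from h import *
s=optics.read_camera("scene");t=optics.read_camera("top")
C=np.array([512.5,-222.7,0]);a=np.radians(40);u=np.array([np.cos(a),np.sin(a),0]);n=np.array([-u[1],u[0],0])
f=lambda c,P,X,Y:((pix(c,P)+.5-[X,Y])*5).round(0).tolist()
z=lambda h:np.array([0,0,h])
b=71
print("axis42,87,shoulder",f(s,[C+z(42),C+z(87),C+z(b+70)],325,90))
print("lugtips",f(s,[C+k*34*u+j*6*n+z(b+h) for k in(1,-1) for j in(1,-1) for h in(6,16)],325,90))
print("bartop corners",f(s,[C+k*28*u+j*8*n+z(b+106) for k in(1,-1) for j in(1,-1)],325,90))
print("top lug tip",f(t,[C+34*u+j*6*n+z(b+16) for j in (1,-1)],335-80,170))
print("slot corners top",f(t,[C+40*np.array([np.cos(a+q),np.sin(a+q),0])+z(42) for q in np.radians([-34,34,146,214])],335-80,170))
print("slot corners scene",f(s,[C+40*np.array([np.cos(a+q),np.sin(a+q),0])+z(42) for q in np.radians([-34,34,146,214])],325,90))
E
```

```text
axis42,87,shoulder [[228.0, 416.0], [240.0, 331.0], [255.0, 221.0]]
lugtips [[160.0, 359.0], [163.0, 339.0], [157.0, 343.0], [159.0, 324.0], [318.0, 357.0], [321.0, 338.0], [313.0, 342.0], [316.0, 322.0]]
bartop corners [[200.0, 154.0], [194.0, 135.0], [339.0, 152.0], [332.0, 133.0]]
top lug tip [[577.0, 277.0], [597.0, 260.0]]
slot corners top [[602.0, 244.0], [531.0, 307.0], [627.0, 414.0], [697.0, 350.0]]
slot corners scene [[147.0, 388.0], [159.0, 447.0], [311.0, 445.0], [294.0, 387.0]]
```

Request:
drive_tool(motion="0 0 -15 0 0 0 1; 0 0 -28 0 0 0 1; 0 0 -36 0 0 0 1; 0 0 -42 0 0 0 1; 0 0 -48 0 0 0 1; 0 0 -52 0 0 0 1; 0 0 -56 0 0 0 1; 0 0 -56 0 0 0 1")

```text
clock: 7.6
ee_pos: [512.0, -222.7, 113.7]
orientation: [0.94, 0.342, 0.0, 0.0]
wrist_force: [-1.2, 1.4, 2.5]
finger_gap: 15.1
grip_force: 50.6
```

Request:
drive_tool(motion="0 0 -1 0 0 0 1; 0 0 -1 0 0 -0.1 1; 0 0 -1 0 0 -0.25 1; 0 0 -1 0 0 -0.4 1; 0 0 -1 0 0 -0.55 1; 0 0 -1 0 0 -0.7 1; 0 0 -1 0 0 -0.85 1; 0 0 -1 0 0 -1.0 1")

```text
clock: 8.6
ee_pos: [512.8, -223.2, 113.1]
orientation: [0.988, -0.153, 0.001, 0.0]
wrist_force: [0.2, 0.9, 3.1]
finger_gap: 15.2
grip_force: 50.6
```

```bash
python3 -c "
from h import *
s=telemetry.read_state()
for k in('ee_pos','orientation','wrist_force','wrist_torque','finger_gap'):print(k,s[k])"
```

```text
ee_pos [ 512.83944035 -223.23483732  113.07610314]
orientation [ 9.88251376e-01 -1.52830307e-01  1.37971784e-03  4.60689195e-04]
wrist_force [0.22084415 0.90609136 3.07756228]
wrist_torque [-0.07670544  0.10478063  0.00301756]
finger_gap 15.228905778139858
```

Request:
drive_tool(motion="0 0 0 0 0 -0.04 1; 0 0 0 0 0 -0.08 1; 0 0 0 0 0 -0.11 1; 0 0 0 0 0 -0.13 1; 0 0 0 0 0 -0.15 1; 0 0 0 0 0 -0.17 1; 0 0 0 0 0 -0.18 1; 0 0 0 0 0 -0.18 1")

```text
clock: 9.6
ee_pos: [513.1, -222.0, 112.7]
orientation: [0.971, -0.238, 0.001, -0.0]
wrist_force: [4.4, 2.2, 4.5]
finger_gap: 15.1
grip_force: 50.8
```

```bash
python3 -c "
from h import *
s=telemetry.read_state()
for k in('ee_pos','orientation','wrist_force','wrist_torque','finger_gap'):print(k,s[k])"
```

```text
ee_pos [ 513.12385918 -222.00726136  112.71025465]
orientation [ 9.71224660e-01 -2.38161740e-01  1.22739192e-03 -3.71518273e-04]
wrist_force [4.35733626 2.21109164 4.47545573]
wrist_torque [ 0.57807689 -1.32648515  0.33791709]
finger_gap 15.120834914393875
```

The twist torque is rising near the expected stop, so I'll push a little further to confirm.

Request:
drive_tool(motion="0 0 0 0 0 -0.02 1; 0 0 0 0 0 -0.04 1; 0 0 0 0 0 -0.05 1; 0 0 0 0 0 -0.06 1; 0 0 0 0 0 -0.07 1; 0 0 0 0 0 -0.07 1; 0 0 0 0 0 -0.07 1; 0 0 0 0 0 -0.07 1")

```text
clock: 10.6
ee_pos: [513.1, -222.1, 112.8]
orientation: [0.963, -0.27, 0.001, 0.0]
wrist_force: [4.7, 2.1, 4.1]
finger_gap: 15.3
grip_force: 73.2
```

```bash
python3 - <<'E'
from h import *
s=telemetry.read_state()
for k in('ee_pos','orientation','wrist_force','wrist_torque','finger_gap'):print(k,s[k])
c=optics.read_camera("scene");t=optics.read_camera("top")
cv2.imwrite("pics/c3.png",np.hstack([crop(c,325,90,80,120,5),crop(t,335,170,80,120,5)]))
E
```

```text
ee_pos [ 513.05936913 -222.14474235  112.77533219]
orientation [ 9.62810816e-01 -2.70174292e-01  1.07659677e-03  1.61608782e-04]
wrist_force [4.66159878 2.07329557 4.06655183]
wrist_torque [ 0.62519138 -1.14210271  1.39918027]
finger_gap 15.251315972735933
```

View pics/c3.png

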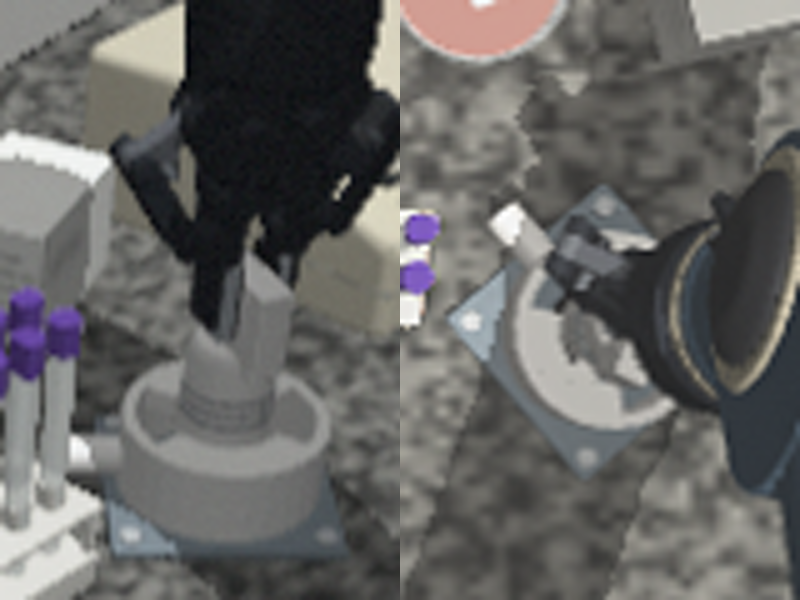

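The cartridge sits in the housing, its bar at crop (265,310) turned away from the slots. Twist torque is up to 1.4 N m, so it is at the stop. I'll ease up 3 mm and unwind slightly, then open and lift.

Request:
drive_tool(motion="0 0 1 0 0 0.02 1; 0 0 3 0 0 0.04 1; 0 0 3 0 0 0.04 1; 0 0 3 0 0 0.04 0.7; 0 0 3 0 0 0.04 0.5; 0 0 3 0 0 0.04 0.4; 0 0 3 0 0 0.04 0.4; 0 0 3 0 0 0.04 0.4")

```text
clock: 11.7
ee_pos: [511.6, -222.8, 115.3]
orientation: [0.967, -0.253, -0.0, 0.0]
wrist_force: [-0.4, -0.3, 0.6]
finger_gap: 50.8
grip_force: 0.0
```

Request:
drive_tool(motion="0 0 0 0 0 0 0.4; 0 0 15 0 0 0 0.4; 0 0 40 0 0 0 0.4; 0 0 80 0 0 0 0.4; 0 0 130 0 0 0 0.4; -20 -50 150 0 0 0 0.4; -40 -100 150 0 0 0 0.4; -60 -150 150 0 0 0 0.4")

```text
clock: 12.7
ee_pos: [451.4, -374.1, 267.3]
orientation: [0.967, -0.253, 0.001, 0.001]
wrist_force: [0.3, 0.2, 0.0]
finger_gap: 51.2
grip_force: 0.0
```

```bash
python3 - <<'E'
from h import *
c=optics.read_camera("scene");t=optics.read_camera("top")
cv2.imwrite("pics/c4.png",np.hstack([crop(c,325,110,80,100,5),crop(t,335,190,80,100,5)]))
C=np.array([512.5,-222.7,0]);b=16
for yaw in(-25,-28):
    a=np.radians(yaw);u=np.array([np.cos(a),np.sin(a),0]);n=np.array([-u[1],u[0],0])
    P=[C+k*28*u+j*8*n+[0,0,b+106] for k,j in((1,1),(1,-1),(-1,-1),(-1,1))]
    print(yaw,((pix(t,P)+.5-[335-80,190])*5).round().tolist(),((pix(c,P)+.5-[325,110])*5).round().tolist())
E
```

```text
-25 [[667.0, 156.0], [701.0, 171.0], [651.0, 291.0], [617.0, 276.0]] [[197.0, 134.0], [229.0, 126.0], [304.0, 188.0], [272.0, 197.0]]
-28 [[670.0, 157.0], [703.0, 173.0], [647.0, 291.0], [614.0, 274.0]] [[200.0, 133.0], [232.0, 126.0], [302.0, 189.0], [268.0, 198.0]]
```

View pics/c4.png

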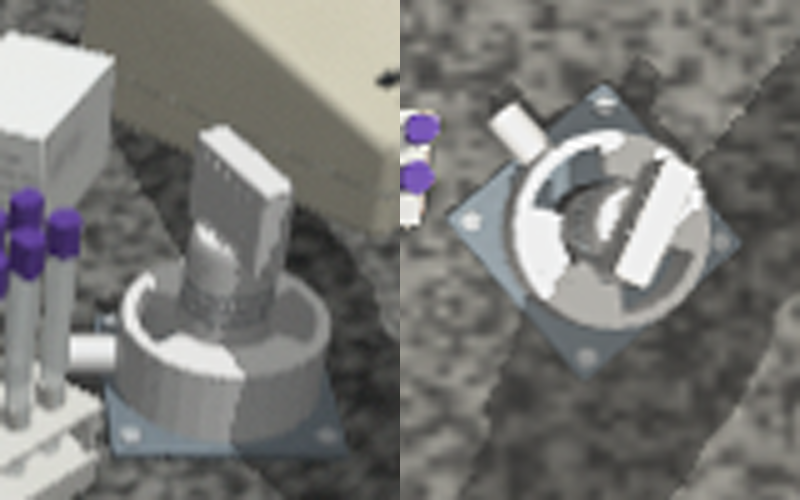

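The bar's top-view corners at about (662,158), (697,172), (645,288) and (615,275) match the predicted locked pose at −25° and 16 mm. The gripper is clear, so I'm handing in.

```bash
python3 -c "
from station import ticket; print(ticket.close_job())"
```

```text
the job is handed in; nothing more can be done
None
```

The slim cartridge is in the housing, pushed down and turned clockwise to the stop. It was then released, and the job was handed in at about 13 s with the arm clear and the wide cartridge untouched.

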